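# Clamp a crystal puck in the infrared sampling unit

## Robot

A 7-joint arm with a two-finger parallel gripper is mounted at the origin on a cart in front of the work surface, level with it; the furniture and walls round the work are solid. World frame = base frame: x ahead of the robot, y to its left, z up, the work surface at z = 0. Lengths are in m, angles in rad, forces in N, time in s.
With the tool pointing down it reaches from about 0.425 to 0.875 m from the base axis. Payload 4.7 kg.
Tool frame: the origin (TCP) lies between the finger pads; the fingertips stand 14 mm ahead of it and the grasp point (between the pads) lies 5 mm behind it; z points along the fingers, y is the line along which they close (so a half turn about z gives the same grasp; the last joint's range is limited). The gripper opens to 87 mm and grips with 3 to 60 N. Pads are 19 mm wide; open, the fingers measure 117 mm over their backs; the gripper's body (75 mm by 190 mm) begins 51 mm behind the grasp point.
Start: joints at [-1.18, 0.321, -0.07, 1.45, 0.023, 1.371, -0.057], TCP at [0.239, 0.604, 0.237] pointing down, gripper open.
Joint ranges: [-2.86, 2.86], [-0.3, 2.09], [-1.38, 1.24], [0.06, 2.45], [-1.56, 4.7], [0.09, 2.05], [-2.69, 2.69]. Speed limits (rad/s): [2.57, 2.57, 3.14, 3.14, 3.14, 3.14, 3.14].

## Interface

Orientations are given as a rotation vector (axis times angle).
In Python, from bench import ctrl gives the robot as it stands.
- The arm moves only by the tool step_arm, never from a script. Its argument "commands" is a list of rows, each an object with "travel": the shift along the tool's x, y, z in m, a list of three; "turn": the turn, a rotation vector about the tool's x, y, z in degrees, a list of three. A call has 1 to 5 rows; each row is the pose to reach, as a shift and turn from the pose commanded when the call began, along the tool's axes at that moment; what a row does not reach only later rows make up. A row lasts 1/10 s, in which the tool goes at most 50 mm and 8.59 degrees, less where a joint would pass 70% of its speed; a pose out of reach is approached as far as the arm can. A call with a gripper value outside its range is refused whole. "gripper" is the opening, from 0 (shut) to 1 (fully open), set as the call begins (left out, the last holds). The fingers move at their own pace and stop on an object; "force" is the grip in N (left out, the last holds). Time passes only in rows, so rows that repeat a pose let the fingers close. It gives the time, the measured TCP pose, the force, the opening and the grip force at its end, in the units of the state.
- ctrl.get_state(): the state, without advancing time (a new reading comes with each control period).
- ctrl.get_image(name): name is "scene" or "top"; returns the picture (480x640x3 uint8, red, green, blue); there is no depth.
- ctrl.camera_model(name): a dict with "fx", "fy", "cx", "cy" (pixels), "R" (3x3) and "t" (3): a world point X has camera coordinates R X + t. Camera axes: x right, y down, z forward; pixel columns grow to the right and rows downward; lengths in m; the calibration is good to about 2 mm. A picture is of the moment at which its call begins. camera_model takes no time and is no camera call.
- ctrl.close_job(): hands the job in; it is judged then, once.
The state is a dict: "time": time; "joint_positions": joint angles; "qd": joint speeds; "joint_torque": joint torques, N m; "position": TCP position; "tool_rot": TCP orientation; "ft_force": force on the tool from outside, world axes, zero at the start; "torque": the same for the moment, N m; "grip_width": opening from 0.0 (shut) to 1.0 (fully open); "grip_force": force on a finger pad.
Only numpy, scipy, OpenCV 4.12 (cv2) and the standard library are available. Lean on these libraries where they do the work, as an engineer would, in place of code of your own. Each camera call takes 0.05 s, during which the arm holds its last target. There are 200 camera calls.

## Task

Load the pellet for an infrared measurement: set the notched steel puck, which carries the pellet, into the round nest of the sampling unit so that its notch fits over the key and it drops fully home and level. Swing the clamp arm over it up to its stop, then turn the black knob clockwise until its slip clutch clicks, stop after one to three clicks, let go and leave the pellet clamped. Do not disturb the petri dish, the tweezers or the timer.

Things in the scene. Friction and masses are not known exactly. Their poses are not given: they have to be found in the camera images.
- sampling_unit: White infrared sampling unit fixed to the bench, 205 x 150 mm, origin at the centre of its underside, z up, -x its front. Its aluminium top plate is 54 mm above the bench and clear for 56 mm along x and 64 mm along y each way from the nest, but for 1.5 mm screw heads at its corners. Clamp arm on a column behind the nest.
- nest (a point): Centre of the floor of the round nest in the unit's top plate: 53.4 mm across, 5 mm deep, floor 49 mm above the bench. z up; +x points to the column and to the key, a steel block on the nest's rim, 6 mm wide, 4.8 mm high, reaching inward to 20.5 mm from the centre. Outline round but for the key.
- puck: Steel puck 0.16 to 0.26 kg, 25 mm high; origin: centre of its underside, z up, +x toward the only notch. Flange 50 mm across, 7 mm thick, foot chamfered; notch right through, 6.5 mm deep, 11.6 mm wide at the rim, 8.4 at its root. Play in the nest 1.7 mm all round, on the key 5 degrees either way when its x points along the nest's x; else it rides on the key. Seated, flange 2 mm above the plate.
- puck_centre (a point): Middle of the puck's gripping hub, a plain round hub 36 mm across and 16 mm high that stands on the flange: on the puck's axis, 15 mm above its underside, axes as the puck's. On top of the hub lies the pellet, a white disc 13.6 mm across, 2 mm high, fixed to it.
- swing_arm (a joint): Angle of the clamp arm about its upright column (rad): 0 = at its stop, over the nest; grows as it opens, anticlockwise seen from above, to 2.1. It starts at 1.1 to 1.7 (about square to the unit's right, seen from its front). Stiff hinge that stays where it is left: 0.4 N m, about 7 N at the bar's middle.
- column_axis (a point): Point on the arm's vertical hinge axis (the column), half-way up the arm's bar, 104 mm above the bench and 105 mm from the nest along the nest's +x. Axes as the nest's.
- bar_side (a point): Middle of the arm's grey bar, 60 mm from the hinge axis, 104 mm above the bench; -x points along the arm to the knob. Bar 26 mm wide, 24 mm high (92 to 116 mm above the bench); round head 38 mm across at its end, 105 mm from the hinge axis, under the knob; hub 42 mm across on the column, up to 124 mm. To close the arm push on the face of the bar that looks to this point's -y, toward +y.
- knob_grip (a point): Middle of the black knurled knob on its vertical axis, 144 mm above the bench. Knob 34.8 mm across, 32 mm high (127 to 159 mm above the bench), white line down one side; under it a steel collar 27 mm across with a black mark. It rides on the arm, 105 mm from the hinge axis; closed, it is over the nest. It does not rise or sink when turned.
- press_screw (a joint): Turn of the clamp screw with the marked collar under the knob (rad), clockwise from above positive. 10 mm of plunger travel a turn (1.59 mm a rad). Starts at 1.3 to 1.9; the plunger meets the pellet of a seated puck at about 2.8, then the force builds up and the screw stops at 3.3 to 3.6. Turns with about 0.055 N m, stays where left.
- knob (a joint): Slip of the knob on the screw: turn of the knob relative to the marked collar (rad), clockwise from above positive, 0 at the start (white line over black mark). Stays under 0.1 while the screw turns along; at about 0.1 N m the clutch gives and the knob runs on alone, one click every 0.785 rad (45 degrees), coming to rest near a multiple of it.
- plunger: Steel plunger under the arm's head, a round foot 11 mm across; origin at the centre of its lower face, z up. Starts 1.5 to 2.5 mm higher than the pellet of a seated puck; the screw lowers it.
- dish: Petri dish with lid, 61 mm across, 14 mm high, a bystander on the bench at the other side of the unit from the puck; origin at the centre of its underside.
- tweezers: Steel tweezers, 130 x 21 x 10 mm, a bystander lying on the bench; origin at the centre of the underside.
- bench_timer: Light bench timer with three keys, 58 x 70 x 18 mm, a bystander; origin at the centre of its underside.
Mind the look-alikes: they are no part of the job. Leave any purple look-alike of the puck alone.

How it is judged:
On the way, in this order (a step that is already met when the one before it is completed fails the run):
1. the puck lies fully home in the nest, notch over the key (horizontal distance between puck and nest below 0.003 m and z of puck in the frame of nest below 0.0015 m), for 0.2 s.
2. the arm is swung over the puck to its stop (value of joint swing_arm below 0.04 rad and z of puck in the frame of nest below 0.0015 m), for 0.2 s.
3. the clutch has clicked with the plunger on the pellet (value of joint knob above 0.55 rad and contact force between plunger and puck above 8 N), for 0.1 s.
At the end, for the whole second after the job is handed in: Puck level in the nest, within 3 mm of its centre, at most 1.5 mm above its floor (so notch over key); arm within 0.04 rad of its stop; knob slipped on its screw by one to three clicks (0.55 to 2.6 rad); plunger pressing the pellet with over 8 N (all of step 2 and all of step 3 and horizontal distance between puck and nest below 0.003 m and angle between puck's own z axis and vertical below 0.05 rad and value of joint knob below 2.6 rad); the robot touches nothing.
It fails at once if the knob is turned on past three clicks (more than 2.6 rad of slip) (value of joint knob above 2.6 rad).
It fails at once if the petri dish, the tweezers or the timer is moved by more than 30 mm (distance of any of dish, tweezers, bench_timer from where it was at the start of the episode above 0.03 m).
It also fails if it takes over 72 s, if anything falls off the work surface, if the arm or the gripper's body presses on something with over 40 N, if the wrist force passes 120 N, or if a joint passes its speed limit or range.

## Working session

There is one attempt and no reset: what is moved stays moved. The work goes in short steps, Python scripts to look and compute and a tool call to move; the robot and the scene stay as the last step left them, time stands still between calls to the robot, and variables do not carry over. Pictures are saved under pics/ and viewed, at most 10 in all, crops included, and the job is handed in when it is done.

Besides the shell and the picture viewer there is one more tool, called after "Call:" as a command line: name --argument value ..., lists and objects as JSON in quotes. step_arm: Moves the arm, as the interface text tells. Its arguments: {"type":"object","properties":{"commands":{"type":"array"},"gripper":{"type":"number"},"force":{"type":"number"}},"required":["commands"]}

```bash
mkdir -p pics; ls
python3 - <<'E'
from bench import ctrl
import cv2,numpy as np
s=ctrl.get_state();print(s)
for n in("scene","top"):
    im=ctrl.get_image(n);cv2.imwrite(f"pics/{n}0.png",im[:,:,::-1])
    m=ctrl.camera_model(n);print(n,m, -np.array(m["R"]).T@np.array(m["t"]))
E
```

```text
pics
{'time': 0.0, 'joint_positions': array([-1.1799176 ,  0.32184593, -0.07007513,  1.45168555,  0.02264166,
        1.37079361, -0.05687919]), 'qd': array([-0.00137346, -0.00070609, -0.0001377 ,  0.00147376,  0.00206681,
        0.0012489 ,  0.00156815]), 'joint_torque': array([ 3.63611298e-04, -4.91290569e+01, -4.03707353e-01, -3.12532532e+01,
       -6.38120086e-02,  4.37305472e-02,  1.70811836e-04]), 'position': array([0.23902159, 0.60388624, 0.23544124]), 'tool_rot': array([-5.88227488e-01, -3.08580275e+00,  3.03601720e-03]), 'ft_force': array([ 0.32504538,  0.41186313, -0.1402965 ]), 'torque': array([-0.04294346, -0.02345599,  0.00062168]), 'grip_force': 0.0, 'grip_width': 1.0042861876717875}
scene {'fx': 573.348331579454, 'fy': 573.348331579454, 'cx': 320.25656341684606, 'cy': 235.71429570863543, 'R': array([[ 0.73742817, -0.67517285, -0.01847472],
       [-0.53737128, -0.56991056, -0.62163821],
       [ 0.4091843 ,  0.46834131, -0.7830866 ]]), 't': array([-0.38780566,  0.35653785,  1.22346377])} [-0.02305015 -0.6316398   1.17255103]
top {'fx': 547.231198997308, 'fy': 547.231198997308, 'cx': 327.45893195056783, 'cy': 250.77737600259937, 'R': array([[-2.57258379e-02, -9.99668933e-01, -4.53638692e-04],
       [-9.91529264e-01,  2.55741546e-02, -1.27340807e-01],
       [ 1.27310250e-01, -2.82615293e-03, -9.91858918e-01]]), 't': array([0.02240366, 0.53600797, 1.20679374])} [0.37840673 0.01209887 1.26523498]
```

View pics/scene0.png

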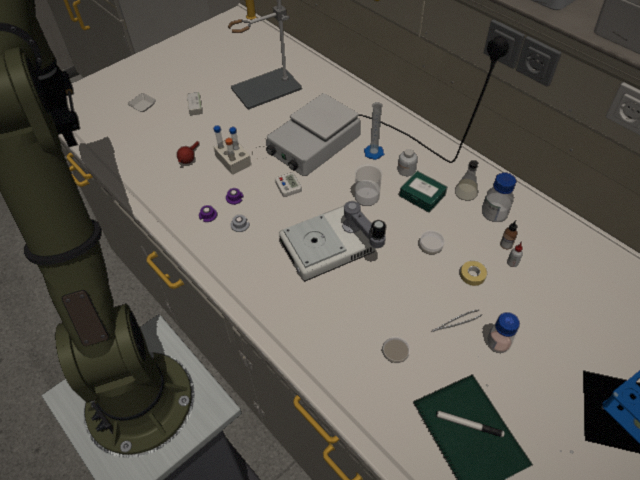

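View pics/top0.png

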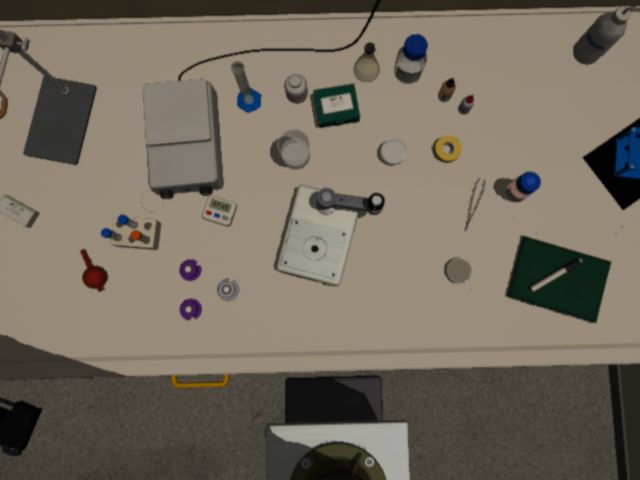

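Top view: the nest is at (315,248), the column at (326,200) and the knob at (376,203). There are three candidate pucks: steel-grey (228,290), purple (190,270) and purple (190,309). Only the grey one matches "steel", so I'll confirm it in an enlarged crop.

```bash
cat > h.py <<'E'
import cv2,numpy as np
from bench import ctrl
def ray(n,u,v,z):
    m=ctrl.camera_model(n);R=np.array(m["R"]);c=-R.T@np.array(m["t"])
    d=R.T@np.array([(u-m["cx"])/m["fx"],(v-m["cy"])/m["fy"],1]);return c+d*(z-c[2])/d[2]
def proj(n,X):
    m=ctrl.camera_model(n);p=np.array(m["R"])@X+np.array(m["t"]);return np.array([m["fx"]*p[0]/p[2]+m["cx"],m["fy"]*p[1]/p[2]+m["cy"]])
def crop(im,u0,v0,w,h,k):return cv2.resize(im[v0:v0+h,u0:u0+w],None,fx=k,fy=k,interpolation=cv2.INTER_CUBIC)
E
python3 - <<'E'
from h import *
im=cv2.imread("pics/top0.png")
a=crop(im,203,265,50,50,6); b=crop(im,270,180,125,110,4)
sc=cv2.imread("pics/scene0.png"); c=crop(sc,215,198,50,50,6)
H=np.zeros((600,800,3),np.uint8);H[:300,:300]=a;H[300:600,:300]=c;H[:440,300:800]=b
cv2.imwrite("pics/c1.png",H)
for nm,u,v,z in[("nest",315,248,.049),("hub",326,200,.124),("knob",376,203,.159),("puck",228,290,.025)]:print(nm,ray("top",u,v,z))
E
```

```text
nest [0.54151373 0.03639864 0.049     ]
hub [0.6338723  0.00914806 0.124     ]
knob [ 0.61706861 -0.09362329  0.159     ]
puck [0.4538916  0.23600215 0.025     ]
```

View pics/c1.png

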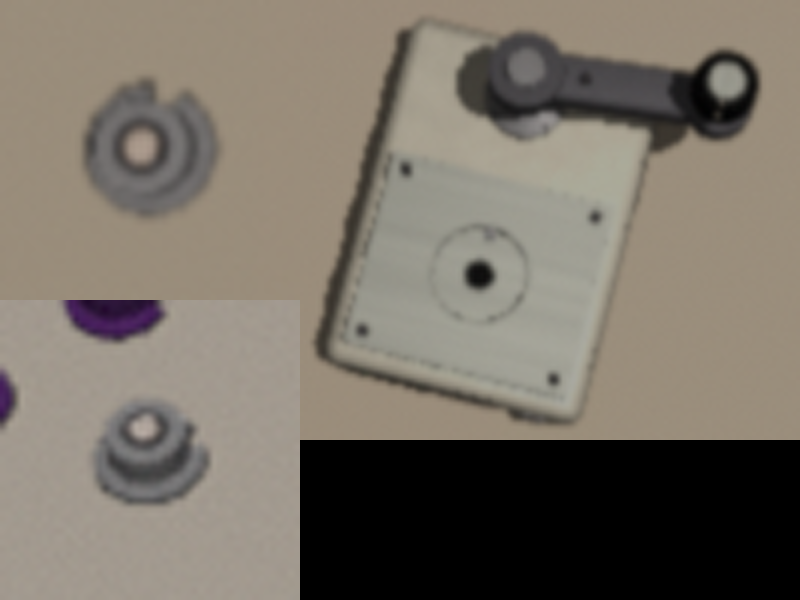

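The crop confirms the grey puck: one notch at about (230,281), pellet at (226.5,289). Next I'll take the unit yaw from the plate's four screws, and the puck centre and notch from masks.

Run:
```python
from h import *
from scipy.ndimage import map_coordinates
im=cv2.imread("pics/top0.png")
g=cv2.cvtColor(im,cv2.COLOR_BGR2GRAY).astype(float)
P=[]
for u,v in[(405,169),(595,217),(553,379),(362,330)]:
    u=270+(u-300)/4;v=180+v/4
    U,V=np.meshgrid(np.arange(int(u)-2,int(u)+4),np.arange(int(v)-2,int(v)+4))
    q=g[V,U];w=np.clip(np.median(q)-15-q,0,None);P.append(ray("top",(w*U).sum()/w.sum(),(w*V).sum()/w.sum(),.0555)[:2])
P=np.array(P);print(P.round(4),"mean",P.mean(0))
for i in range(4):print(np.linalg.norm(P[(i+1)%4]-P[i]))
dx=(P[0]+P[1]-P[2]-P[3]);dy=P[0]+P[3]-P[1]-P[2]
print("yaw",np.degrees([np.arctan2(dx[1],dx[0]),np.arctan2(-dy[0],dy[1])]))
m=(g[235:265,300:330]<70);m=cv2.connectedComponentsWithStats(m.astype(np.uint8))
for s,c in zip(m[2][1:],m[3][1:]):
    if s[4]>10:print("nest dot",c+[300,235],s,ray("top",c[0]+300,c[1]+235,.049))
# puck
for n,(u,v) in(("top",(228,290)),("scene",(239,223))):
    I=cv2.imread(f"pics/{n}0.png");hsv=cv2.cvtColor(cv2.GaussianBlur(I,(3,3),0.6),cv2.COLOR_BGR2HSV)
    L=cv2.GaussianBlur(I,(0,0),.5).astype(float);bg=np.median(L[v-25:v+25,u-25:u+25].reshape(-1,3),0)
    rat=(L[:,:,2]-L[:,:,0]);sub=rat[v-18:v+18,u-18:u+18];b0=bg[2]-bg[0];print(n,bg)
    mk=(sub<b0*.55).astype(np.uint8)
    nn,lab,st,ce=cv2.connectedComponentsWithStats(mk);k=lab[18,18] or 1+np.argmax(st[1:,4])
    k=1+np.argmax(st[1:,4]);mm=(lab==k).astype(np.uint8)
    print('\n'.join(''.join('#' if x else '.' for x in r) for r in mm))
    ct=max(cv2.findContours(mm,cv2.RETR_EXTERNAL,cv2.CHAIN_APPROX_NONE)[0],key=cv2.contourArea)[:,0]+[u-18,v-18]
    W=np.array([ray(n,a,b,.005)[:2] for a,b in cv2.convexHull(ct)[:,0].astype(float)])
    (c,r)=cv2.minEnclosingCircle((W*1000).astype(np.float32));print("circle mm",c,r)
```

```text
[[ 0.601   0.0776]
 [ 0.5709 -0.0279]
 [ 0.4807 -0.0021]
 [ 0.5107  0.1035]] mean [0.54084341 0.03778227]
0.10967510550250052
0.0938283809729942
0.10979718428706885
0.09394112543139588
yaw [-16.00469182 -15.86924795]
nest dot [314.5 248.5] [12 11  6  6 32] [0.54041199 0.03754509 0.049     ]
top [123. 141. 153.]
....................................
....................................
....................................
....................................
....................................
....................................
....................................
...............###..................
.............######.................
............#######....##...........
...........###############..........
..........#################.........
.........###################........
........####################........
........########..##########........
........######.....##########.......
.......#######.....##########.......
.......#######.....##########.......
.......#######.....##########.......
.......#######....###########.......
.......######################.......
........##
[... 1337 characters left out ...]
..
..........###################.......
..........###################.......
..........##################........
..........##################........
..........#################.........
...........###############..........
.............############...........
..............#########.............
....................................
....................................
....................................
....................................
....................................
....................................
....................................
....................................
....................................
circle mm (460.15753173828125, 245.9538116455078) 30.183801651000977
```

Run:
```python
from h import *
from scipy.ndimage import map_coordinates
I=cv2.imread("pics/top0.png").astype(float)
# pellet: bright
s=I[275:305,212:244,1];Y,X=np.mgrid[275:305,212:244]
d=(X-226.5)**2+(Y-289)**2<20
w=np.clip(I[275:305,212:244,2]-I[275:305,212:244,0]-10,0,None)*d
pu,pv=(w*X).sum()/w.sum(),(w*Y).sum()/w.sum();print("pellet",pu,pv,ray("top",pu,pv,.025))
rat=I[:,:,2]-I[:,:,0]
for c in[(.4563,.2402),ray("top",pu,pv,.025)[:2],ray("top",231-.0,289,.007)[:2]]:
  for z in(.0035,.007):
    a=np.radians(np.arange(-60,60,4.));acc=0
    for r in(.020,.022,.024):
        p=np.array([proj("top",np.array([c[0]+r*np.cos(t),c[1]+r*np.sin(t),z])) for t in a])
        acc=acc+map_coordinates(rat,[p[:,1],p[:,0]],order=1)
    acc/=3;w=np.clip(acc-12,0,None);w[:0]=0
    print(np.round(c,4),z,acc.round().astype(int),"ang",np.degrees((w*a).sum()/w.sum()))
```

```text
pellet 225.99784482758622 288.92025862068965 [0.45645213 0.2405294  0.025     ]
[0.4563 0.2402] 0.0035 [ 8  8  8  8  7  7  7 10 16 22 26 28 28 26 19 12  7  5  5  5  5  5  5  5
  6  6  6  6  6  5] ang -15.022065813971222
[0.4563 0.2402] 0.007 [ 7  7  8  7  7  7  8 12 19 24 27 28 27 24 16 10  6  6  6  6  6  6  6  7
  7  7  8  8  7  7] ang -16.36721529344051
[0.4565 0.2405] 0.0035 [ 7  7  8  8  7  7  8 11 17 23 26 28 27 25 18 11  6  5  5  6  5  5  6  6
  6  7  7  7  7  6] ang -15.734203809554488
[0.4565 0.2405] 0.007 [ 7  7  7  7  7  7  9 13 20 25 27 28 27 22 15 10  6  6  6  7  6  6  7  7
  8  8  8  8  8  8] ang -17.32928915197101
[0.4571 0.2324] 0.0035 [29 29 29 29 28 28 28 27 26 24 23 22 22 25 27 29 29 29 27 21 13  7  4  3
  3  3  3  3  3  4] ang -23.658300972686224
[0.4571 0.2324] 0.007 [29 29 29 28 28 28 27 26 25 24 22 23 24 26 28 30 30 28 25 18 11  6  4  3
  3  3  3  3  4  4] ang -23.860424859486837
```

Two independent measurements agree on each item. The puck is at (0.4564, 0.2404) with its notch at about -16°. The nest is at (0.5406, 0.0377) with yaw -16°, and the swing arm is open about 1.6 rad. I'll grip along the nest's y (74°), which clears the column and the purple pucks.

```bash
cat >> h.py <<'E'
from scipy.spatial.transform import Rotation as Ro
def plan(xyz,ang):
    s=ctrl.get_state();R=Ro.from_rotvec(s["tool_rot"]);e=Ro.from_euler("z",ang-90,degrees=True)*Ro.from_rotvec([0,np.pi,0])
    print("pos",s["position"].round(4),"q",s["joint_positions"].round(2),"t",round(s["time"],2),"F",s["ft_force"].round(1),"M",s["torque"].round(3),"w",round(s["grip_width"],3),s["grip_force"])
    y=R.as_matrix()[:,1];print("y-angle",round(np.degrees(np.arctan2(y[1],y[0])),2))
    print("travel",(R.inv().apply(np.array(xyz)-s["position"])).round(4),"turn",np.degrees((R.inv()*e).as_rotvec()).round(2))
E
python3 -c "
from h import *
plan((.4564,.2404,.16),74)"
```

```text
pos [0.239  0.6039 0.2356] q [-1.18  0.32 -0.07  1.45  0.02  1.37 -0.06] t 0.1 F [ 0.6 -0.5 -0.7] M [ 0.047 -0.01  -0.005] w 1.002 0.0
y-angle 68.41
travel [-0.3359 -0.2579  0.0761] turn [-0.1   0.   -5.59]
```

Call:
step_arm --commands '[{"travel": [-0.038, -0.029, 0], "turn": [0, 0, -1]}, {"travel": [-0.076, -0.058, 0], "turn": [0, 0, -2]}, {"travel": [-0.114, -0.087, 0], "turn": [0, 0, -3]}, {"travel": [-0.152, -0.116, 0], "turn": [0, 0, -4]}, {"travel": [-0.19, -0.145, 0], "turn": [-0.1, 0, -5.6]}]' --gripper 0.75 --force 30

```text
time: 0.6
position: [0.3631, 0.3977, 0.2362]
tool_rot: [0.435, 3.111, 0.002]
ft_force: [1.6, 0.0, -0.7]
grip_width: 0.762
grip_force: 0.0
```

```bash
python3 -c "
from h import *
plan((.4564,.2404,.08),74)"
```

```text
pos [0.3631 0.3977 0.2362] q [-0.92  0.08  0.05  1.73 -0.    1.32  0.42] t 0.6 F [ 1.6  0.  -0.7] M [-0.005 -0.039  0.038] w 0.762 0.0
y-angle 74.07
travel [-0.1329 -0.1259  0.156 ] turn [ 0.08 -0.    0.07]
```

Call:
step_arm --commands '[{"travel": [-0.033, -0.031, 0.01]}, {"travel": [-0.066, -0.063, 0.02]}, {"travel": [-0.1, -0.095, 0.04]}, {"travel": [-0.133, -0.126, 0.07]}, {"travel": [-0.133, -0.126, 0.1]}]'

```text
$.commands[0]: bad value
```

Run:
```python
from h import *
plan((.4564,.2404,.0235),74)
a=ctrl.get_image("scene");b=ctrl.get_image("top")
cv2.imwrite("pics/s1.png",a[:,:,::-1]);cv2.imwrite("pics/t1.png",b[:,:,::-1])
H=np.vstack([crop(a,180,140,140,100,4)[:300],crop(b,160,230,140,75,4)]);cv2.imwrite("pics/c2.png",H[:,:,::-1])
```

```text
pos [0.3631 0.3977 0.2362] q [-0.92  0.08  0.05  1.73 -0.    1.32  0.42] t 0.6 F [ 1.6  0.  -0.7] M [-0.005 -0.039  0.038] w 0.762 0.0
y-angle 74.07
travel [-0.1329 -0.126   0.2125] turn [ 0.08 -0.    0.07]
```

View pics/c2.png

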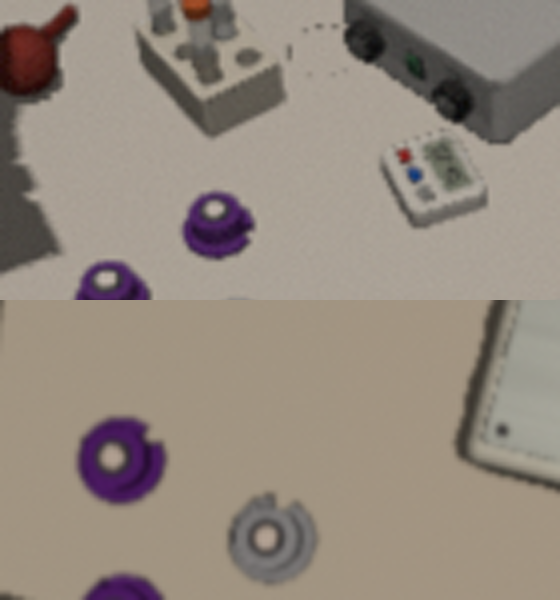

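The move was refused because every row needs a turn. The crop still shows the steel puck untouched at crop (268,537), so I'll resend it.

Call:
step_arm --commands '[{"travel": [-0.033, -0.031, 0.01], "turn": [0, 0, 0]}, {"travel": [-0.066, -0.063, 0.02], "turn": [0, 0, 0]}, {"travel": [-0.1, -0.095, 0.04], "turn": [0, 0, 0]}, {"travel": [-0.133, -0.126, 0.07], "turn": [0, 0, 0]}, {"travel": [-0.133, -0.126, 0.11], "turn": [0, 0, 0]}]'

```text
time: 1.2
position: [0.4604, 0.2373, 0.1276]
tool_rot: [0.45, 3.103, 0.005]
ft_force: [0.8, 1.6, 0.2]
grip_width: 0.749
grip_force: 0.0
```

Run:
```python
from h import *
plan((.4564,.2404,.0235),74)
```

```text
pos [0.4604 0.2373 0.1276] q [-0.73  0.12  0.21  1.92 -0.03  1.09  0.78] t 1.2 F [0.8 1.6 0.2] M [ 0.009 -0.013 -0.011] w 0.749 0.0
y-angle 73.52
travel [0.0054 0.0014 0.104 ] turn [ 0.24  0.33 -0.49]
```

Call:
step_arm --commands '[{"travel": [0, 0, 0.02], "turn": [0, 0, 0]}, {"travel": [0, 0, 0.04], "turn": [0, 0, 0]}, {"travel": [0, 0, 0.06], "turn": [0, 0, 0]}, {"travel": [0, 0, 0.06], "turn": [0, 0, 0]}, {"travel": [0, 0, 0.06], "turn": [0, 0, 0]}]'

```text
time: 1.7
position: [0.4555, 0.2424, 0.0663]
tool_rot: [-0.436, -3.111, -0.002]
ft_force: [0.2, -0.0, 0.3]
grip_width: 0.753
grip_force: 0.0
```

Run:
```python
from h import *
plan((.4564,.2404,.0235),74)
```

```text
pos [0.4555 0.2424 0.0663] q [-0.72  0.19  0.2   1.98 -0.05  0.97  0.79] t 1.7 F [ 0.2 -0.   0.3] M [ 0.028  0.021 -0.061] w 0.753 0.0
y-angle 74.03
travel [-0.0014 -0.0017  0.0428] turn [ 0.06 -0.03  0.03]
```

Call:
step_arm --commands '[{"travel": [-0.001, -0.001, 0.02], "turn": [0, 0, 0]}, {"travel": [-0.001, -0.002, 0.04], "turn": [0, 0, 0]}, {"travel": [-0.001, -0.002, 0.043], "turn": [0, 0, 0]}, {"travel": [-0.001, -0.002, 0.043], "turn": [0, 0, 0]}, {"travel": [-0.001, -0.002, 0.043], "turn": [0, 0, 0]}]'

```text
time: 2.2
position: [0.4572, 0.2408, 0.0248]
tool_rot: [0.436, 3.109, 0.005]
ft_force: [0.8, 0.0, -0.7]
grip_width: 0.749
grip_force: 0.0
```

Call:
step_arm --commands '[{"travel": [0, 0, 0], "turn": [0, 0, 0]}, {"travel": [0, 0, 0], "turn": [0, 0, 0]}, {"travel": [0, 0, 0], "turn": [0, 0, 0]}, {"travel": [0, 0, 0], "turn": [0, 0, 0]}, {"travel": [0, 0, 0], "turn": [0, 0, 0]}]' --gripper 0.3 --force 30

```text
time: 2.7
position: [0.4563, 0.2402, 0.0235]
tool_rot: [0.437, 3.11, 0.003]
ft_force: [1.4, 0.8, -0.4]
grip_width: 0.396
grip_force: 30.0
```

Run:
```python
from h import *
plan((.4564,.2404,.1235),74)
```

```text
pos [0.4563 0.2402 0.0235] q [-0.72  0.25  0.2   2.01 -0.07  0.88  0.81] t 2.7 F [ 1.4  0.8 -0.4] M [ 0.058  0.03  -0.01 ] w 0.396 30.01984477043152
y-angle 74.01
travel [-0.      0.0004 -0.1   ] turn [0.12 0.02 0.01]
```

Gripped at 0.396 × 87 mm ≈ 35 mm wide, which fits the 36 mm hub. Next: lift and carry to above the nest.

Call:
step_arm --commands '[{"travel": [0, 0, -0.04], "turn": [0, 0, 0]}, {"travel": [0, 0, -0.08], "turn": [0, 0, 0]}, {"travel": [-0.02, -0.025, -0.105], "turn": [0, 0, 0]}, {"travel": [-0.044, -0.055, -0.11], "turn": [0, 0, 0]}, {"travel": [-0.067, -0.085, -0.11], "turn": [0, 0, 0]}]'

```text
time: 3.2
position: [0.4982, 0.1391, 0.1347]
tool_rot: [0.434, 3.109, 0.005]
ft_force: [1.0, -0.1, -2.4]
grip_width: 0.395
grip_force: 30.0
```

Call:
step_arm --commands '[{"travel": [-0.024, -0.03, 0], "turn": [0, 0, 0]}, {"travel": [-0.048, -0.06, 0], "turn": [0, 0, 0]}, {"travel": [-0.07, -0.086, 0], "turn": [0, 0, 0]}, {"travel": [-0.07, -0.086, 0], "turn": [0, 0, 0]}, {"travel": [-0.07, -0.086, 0], "turn": [0, 0, 0]}]'

```text
time: 3.7
position: [0.5403, 0.0369, 0.1325]
tool_rot: [-0.44, -3.11, -0.002]
ft_force: [-0.5, 0.5, -1.4]
grip_width: 0.397
grip_force: 30.0
```

Run:
```python
from h import *
plan((.5406,.0377,.0825),74)
a=ctrl.get_image("scene");b=ctrl.get_image("top")
H=np.vstack([crop(a,250,170,180,100,4)[:300],crop(b,230,185,180,75,4)]);cv2.imwrite("pics/c3.png",H[:,:,::-1])
```

```text
pos [0.5403 0.0369 0.1325] q [-0.47  0.17  0.39  1.86 -0.07  1.12  1.24] t 3.7 F [-0.5  0.5 -1.4] M [ 0.067  0.019 -0.051] w 0.397 29.99872773885727
y-angle 73.88
travel [-0.0001  0.0007  0.05  ] turn [ 0.08 -0.07 -0.12]
```

View pics/c3.png

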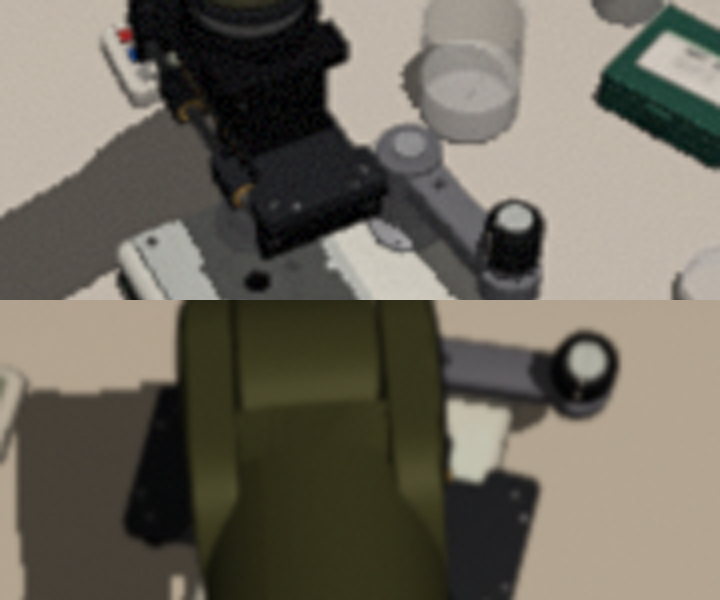

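The gripper hides the puck, but the body clears the hub and bar. I'll lower by feel.

Call:
step_arm --commands '[{"travel": [0, 0.0005, 0.025], "turn": [0, 0, 0]}, {"travel": [0, 0.0005, 0.045], "turn": [0, 0, 0]}, {"travel": [0, 0.0005, 0.05], "turn": [0, 0, 0]}, {"travel": [0, 0.0005, 0.052], "turn": [0, 0, 0]}, {"travel": [0, 0.0005, 0.052], "turn": [0, 0, 0]}]'

```text
time: 4.3
position: [0.5412, 0.039, 0.0816]
tool_rot: [0.435, 3.11, 0.003]
ft_force: [0.2, 0.3, -1.8]
grip_width: 0.389
grip_force: 30.0
```

Call:
step_arm --commands '[{"travel": [0, 0, 0.002], "turn": [0, 0, 0]}, {"travel": [0, 0, 0.004], "turn": [0, 0, 0]}, {"travel": [0, 0, 0.006], "turn": [0, 0, 0]}, {"travel": [0, 0, 0.007], "turn": [0, 0, 0]}, {"travel": [0, 0, 0.007], "turn": [0, 0, 0]}]'

```text
time: 4.8
position: [0.5408, 0.0383, 0.0739]
tool_rot: [0.437, 3.111, 0.003]
ft_force: [-0.2, -0.2, -1.5]
grip_width: 0.395
grip_force: 30.0
```

Run:
```python
from h import *
plan((.5406,.0377,.0725),74)
```

```text
pos [0.5408 0.0383 0.0739] q [-0.46  0.24  0.38  1.92 -0.11  1.    1.26] t 4.8 F [-0.2 -0.2 -1.5] M [ 0.011 -0.044 -0.018] w 0.395 29.998554289340973
y-angle 74.01
travel [ 0.     -0.0006  0.0014] turn [ 0.1  -0.01  0.01]
```

No contact force, with the puck underside about 1.4 mm above the nest floor, so it is already past the key's top. I'll set it down, release and rise.

Call:
step_arm --commands '[{"travel": [0, -0.0005, 0.001], "turn": [0, 0, 0]}, {"travel": [0, -0.0005, 0.0015], "turn": [0, 0, 0]}, {"travel": [0, -0.0005, 0.0015], "turn": [0, 0, 0]}]'

```text
time: 5.1
position: [0.5408, 0.0378, 0.0726]
tool_rot: [0.437, 3.111, 0.003]
ft_force: [-0.9, 0.1, -2.5]
grip_width: 0.398
grip_force: 30.0
```

Call:
step_arm --commands '[{"travel": [0, 0, 0], "turn": [0, 0, 0]}, {"travel": [0, 0, 0], "turn": [0, 0, 0]}, {"travel": [0, 0, 0], "turn": [0, 0, 0]}, {"travel": [0, 0, 0], "turn": [0, 0, 0]}]' --gripper 0.7

```text
time: 5.5
position: [0.541, 0.0379, 0.0728]
tool_rot: [0.437, 3.11, 0.003]
ft_force: [-0.4, 0.8, -0.5]
grip_width: 0.656
grip_force: 0.0
```

Call:
step_arm --commands '[{"travel": [0, 0, -0.03], "turn": [0, 0, 0]}, {"travel": [0, 0, -0.07], "turn": [0, 0, 0]}, {"travel": [0, 0, -0.11], "turn": [0, 0, 0]}, {"travel": [0, 0, -0.15], "turn": [0, 0, 0]}, {"travel": [0, 0, -0.15], "turn": [0, 0, 0]}]'

```text
time: 6.0
position: [0.5442, 0.0378, 0.229]
tool_rot: [0.436, 3.1, 0.009]
ft_force: [0.1, -0.1, -0.7]
grip_width: 0.698
grip_force: 0.0
```

Run:
```python
from h import *
# bar push point: target well outside the bar face on the nest -y side
plan((.5406,.0377,.22),74)
n=np.array([.5406,.0377]);ex=np.array([np.cos(np.radians(-16)),np.sin(np.radians(-16))]);ey=np.array([-ex[1],ex[0]])
for p in [(.105,0),(.105,-.105),(.0,0)]:print(p,n+p[0]*ex+p[1]*ey)
```

```text
pos [0.5442 0.0378 0.229 ] q [-0.48  0.09  0.39  1.75 -0.04  1.3   1.21] t 6.0 F [ 0.1 -0.1 -0.7] M [-0.012 -0.011  0.019] w 0.698 0.0
y-angle 74.0
travel [ 0.0036 -0.0011  0.009 ] turn [ 0.42  0.58 -0.  ]
(0.105, 0) [0.64153248 0.00875808]
(0.105, -0.105) [ 0.61259056 -0.0921744 ]
(0.0, 0) [0.5406 0.0377]
```

Puck released at the expected height (TCP 0.0726). Next I close the fingers and go above the far side of the open bar, keeping the same orientation, and check the seating now that the arm is out of the way.

Call:
step_arm --commands '[{"travel": [-0.036, -0.017, 0], "turn": [0, 0, 0]}, {"travel": [-0.072, -0.034, 0], "turn": [0, 0, 0]}, {"travel": [-0.108, -0.051, 0], "turn": [0, 0, 0]}, {"travel": [-0.144, -0.068, 0], "turn": [0, 0, 0]}, {"travel": [-0.144, -0.068, 0], "turn": [0, 0, 0]}]' --gripper 0.0

```text
time: 6.5
position: [0.662, -0.073, 0.2203]
tool_rot: [-0.446, -3.11, 0.005]
ft_force: [-0.1, 0.1, 0.3]
grip_width: 0.329
grip_force: 0.0
```

Run:
```python
from h import *
plan((.660,-.067,.112),74)
a=ctrl.get_image("scene");b=ctrl.get_image("top")
cv2.imwrite("pics/s4.png",a[:,:,::-1]);cv2.imwrite("pics/t4.png",b[:,:,::-1])
H=np.hstack([crop(a,270,195,100,150,4),crop(b,270,180,100,150,4)]);cv2.imwrite("pics/c4.png",H[:,:,::-1])
for t in np.linspace(1.6,0,9):
    r=.07;o=.013+.0095*abs(np.sin(t))+.015*np.cos(t)
    p=np.array([.105,0])+r*np.array([-np.cos(t),-np.sin(t)])+o*np.array([np.sin(t),-np.cos(t)])
    print(round(t,2),"tool x,y from (.1436,-.068):",(-(p[0]-.1436)).round(4),(p[1]+.068).round(4))
```

```text
pos [ 0.662  -0.073   0.2203] q [-0.29  0.38  0.48  1.45 -0.17  1.35  1.48] t 6.5 F [-0.1  0.1  0.3] M [-0.026 -0.027  0.025] w 0.329 0.0
y-angle 73.67
travel [0.0036 0.0055 0.1083] turn [-0.18  0.02 -0.33]
1.6 tool x,y from (.1436,-.068): 0.0145 -0.0013
1.4 tool x,y from (.1436,-.068): 0.0259 -0.0052
1.2 tool x,y from (.1436,-.068): 0.0385 -0.0071
1.0 tool x,y from (.1436,-.068): 0.0519 -0.0066
0.8 tool x,y from (.1436,-.068): 0.0657 -0.0033
0.6 tool x,y from (.1436,-.068): 0.079 0.0031
0.4 tool x,y from (.1436,-.068): 0.0912 0.0126
0.2 tool x,y from (.1436,-.068): 0.1013 0.0251
0.0 tool x,y from (.1436,-.068): 0.1086 0.04
```

View pics/c4.png

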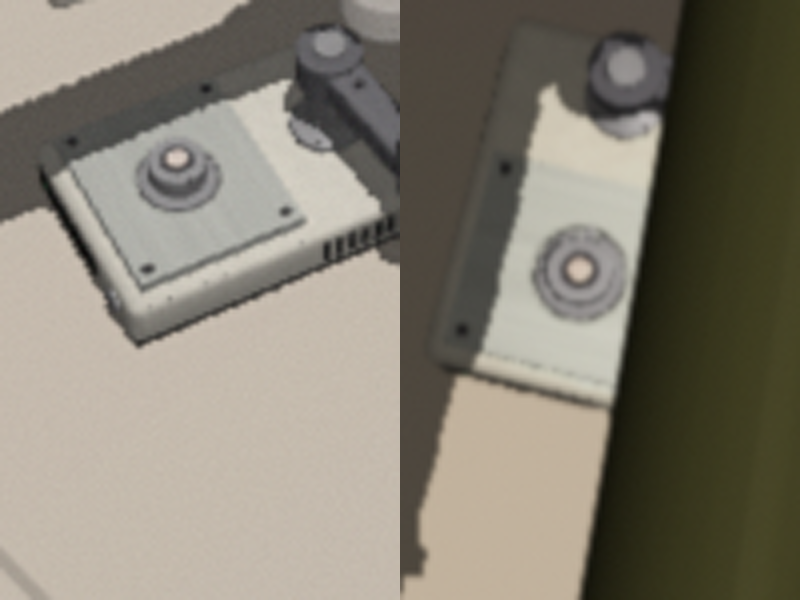

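The puck appears level and concentric in the nest: pellet at top (315,247.5) and scene (314,234.5). I'll descend beside the bar's far face and triangulate the pellet height.

Call:
step_arm --commands '[{"travel": [0, 0.003, 0.03], "turn": [0, 0, 0]}, {"travel": [0, 0.003, 0.06], "turn": [0, 0, 0]}, {"travel": [0, 0.003, 0.09], "turn": [0, 0, 0]}, {"travel": [0, 0.003, 0.107], "turn": [0, 0, 0]}, {"travel": [0, 0.003, 0.107], "turn": [0, 0, 0]}]'

```text
time: 7.1
position: [0.659, -0.0627, 0.1128]
tool_rot: [-0.434, -3.106, -0.003]
ft_force: [0.1, 0.1, 0.1]
grip_width: 0.007
grip_force: 0.0
```

Run:
```python
from h import *
plan((.660,-.067,.112),74)
A=[];B=[]
for n,u,v in(("top",315,247.5),("scene",314,234.5)):
    print(n,ray(n,u,v,.074));a=ray(n,u,v,0);d=ray(n,u,v,1)-a;d/=np.linalg.norm(d);M=np.eye(3)-np.outer(d,d);A.append(M);B.append(M@a)
print(np.linalg.solve(sum(A),sum(B)))
```

```text
pos [ 0.659  -0.0627  0.1128] q [-0.29  0.45  0.45  1.57 -0.21  1.17  1.5 ] t 7.1 F [0.1 0.1 0.1] M [0.016 0.049 0.049] w 0.007 0.0
y-angle 74.1
travel [-0.0022 -0.0039  0.0008] turn [ 0.08 -0.3   0.1 ]
top [0.53926869 0.03587386 0.074     ]
scene [0.54237699 0.03870023 0.074     ]
[0.53895613 0.03547046 0.07971376]
```

Run:
```python
from h import *
def cen(f,u,v):
    I=cv2.imread(f).astype(float);x=I[:,:,2]-I[:,:,0]+0.5*I[:,:,1]
    U,V=np.meshgrid(np.arange(u-4,u+5),np.arange(v-4,v+5));q=x[V,U];w=np.clip(q-(q.max()*.6+q.min()*.4),0,None)
    return (w*U).sum()/w.sum(),(w*V).sum()/w.sum()
for (ft,tu,tv,fs,su,sv) in(("top0",226,289,"scene0",239,219),("t4",315,247,"s4",314,234)):
    A=[];B=[]
    for n,f,u,v in(("top",ft,tu,tv),("scene",fs,su,sv)):
        u,v=cen(f"pics/{f}.png",u,v);print(n,u,v)
        a=ray(n,u,v,0);d=ray(n,u,v,1)-a;d/=np.linalg.norm(d);M=np.eye(3)-np.outer(d,d);A.append(M);B.append(M@a)
    print(np.linalg.solve(sum(A),sum(B)))
```

```text
top 226.00252844500633 289.01137800252843
scene 238.43464912280703 218.7171052631579
[0.45589435 0.23929376 0.03146741]
top 314.4605263157894 246.94615384615383
scene 313.692564491654 234.06312594840665
[0.5398307  0.03687771 0.079543  ]
```

The same method reads +6.5 mm high for the pellet on the bench (0.0315 against 0.025). Corrected, the seated pellet is at 0.073, so the puck is home (a seated pellet top is 0.074). Now I swing the arm.

Call:
step_arm --commands '[{"travel": [0.0125, -0.005, 0], "turn": [0, 0, 0]}, {"travel": [0.021, -0.008, 0], "turn": [0, 0, 0]}, {"travel": [0.03, -0.01, 0], "turn": [0, 0, 0]}, {"travel": [0.04, -0.011, 0], "turn": [0, 0, 0]}, {"travel": [0.05, -0.0105, 0], "turn": [0, 0, 0]}]'

```text
time: 7.6
position: [0.6147, -0.0607, 0.1191]
tool_rot: [0.435, 3.099, 0.005]
ft_force: [7.5, -0.5, -0.6]
grip_width: 0.006
grip_force: 3.3
```

Run:
```python
from h import *
n=np.array([.5406,.0377]);ex=np.array([np.cos(np.radians(-16)),np.sin(np.radians(-16))]);ey=np.array([-ex[1],ex[0]])
p=n+(.1436-.0519)*ex+(-.068-.0066)*ey
plan((*p,.112),74)
```

```text
pos [ 0.6147 -0.0607  0.1191] q [-0.32  0.34  0.46  1.7  -0.17  1.12  1.48] t 7.6 F [ 7.5 -0.5 -0.6] M [-0.158 -1.777 -0.085] w 0.006 3.3069444517605007
y-angle 74.01
travel [ 0.0067 -0.0005  0.007 ] turn [0.27 0.68 0.01]
```

Call:
step_arm --commands '[{"travel": [0.0103, 0.0023, 0.002], "turn": [0, 0, 0]}, {"travel": [0.0205, 0.0063, 0.002], "turn": [0, 0, 0]}, {"travel": [0.03, 0.012, 0.002], "turn": [0, 0, 0]}, {"travel": [0.0393, 0.019, 0.002], "turn": [0, 0, 0]}, {"travel": [0.047, 0.0284, 0.002], "turn": [0, 0, 0]}]'

```text
time: 8.1
position: [0.5767, -0.0233, 0.1174]
tool_rot: [0.439, 3.099, 0.0]
ft_force: [5.6, -5.6, 0.3]
grip_width: 0.005
grip_force: 3.1
```

Run:
```python
from h import *
n=np.array([.5406,.0377]);ex=np.array([np.cos(np.radians(-16)),np.sin(np.radians(-16))]);ey=np.array([-ex[1],ex[0]])
p=n+(.1436-.1086)*ex+(-.068+.040)*ey
plan((*p,.112),74)
a=ctrl.get_image("scene");b=ctrl.get_image("top")
H=np.hstack([crop(a,270,180,100,150,4),crop(b,270,170,100,150,4)]);cv2.imwrite("pics/c5.png",H[:,:,::-1])
```

```text
pos [ 0.5767 -0.0233  0.1174] q [-0.4   0.26  0.45  1.81 -0.13  1.09  1.39] t 8.1 F [ 5.6 -5.6  0.3] M [-1.271 -1.198  0.005] w 0.005 3.14820674713701
y-angle 73.89
travel [0.0166 0.0206 0.0052] turn [ 0.1   0.65 -0.11]
```

View pics/c5.png

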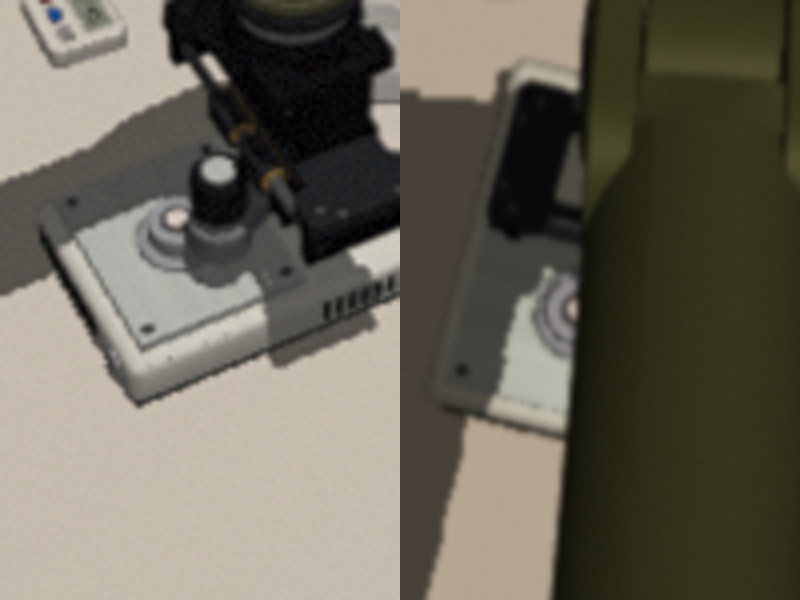

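The head has nearly reached the puck (knob at crop (217,185), pellet at (177,217)), with a push force of about 8 N. I'll continue to the stop.

Call:
step_arm --commands '[{"travel": [0.0045, 0.005, 0.002], "turn": [0, 0, 0]}, {"travel": [0.008, 0.01, 0.002], "turn": [0, 0, 0]}, {"travel": [0.011, 0.015, 0.002], "turn": [0, 0, 0]}, {"travel": [0.013, 0.02, 0.002], "turn": [0, 0, 0]}, {"travel": [0.014, 0.022, 0.002], "turn": [0, 0, 0]}]'

```text
time: 8.7
position: [0.5665, 0.0027, 0.1128]
tool_rot: [0.438, 3.108, 0.0]
ft_force: [2.1, -5.5, 0.4]
grip_width: 0.005
grip_force: 2.3
```

Run:
```python
from h import *
n=np.array([.5406,.0377]);ex=np.array([np.cos(np.radians(-16)),np.sin(np.radians(-16))]);ey=np.array([-ex[1],ex[0]])
p=n+(.1436-.1086)*ex+(-.068+.040)*ey
plan((*p,.112),74)
```

```text
pos [0.5665 0.0027 0.1128] q [-0.43  0.25  0.43  1.83 -0.12  1.09  1.33] t 8.7 F [ 2.1 -5.5  0.4] M [-1.125 -0.429  0.007] w 0.005 2.3254607981652953
y-angle 73.95
travel [-0.0004 -0.0015  0.0008] turn [ 0.04  0.17 -0.05]
```

Call:
step_arm --commands '[{"travel": [0, 0.002, 0], "turn": [0, 0, 0]}, {"travel": [0, 0.004, 0], "turn": [0, 0, 0]}, {"travel": [0, 0.004, 0], "turn": [0, 0, 0]}]'

```text
time: 9.0
position: [0.5668, 0.0067, 0.1125]
tool_rot: [0.438, 3.11, 0.001]
ft_force: [0.1, -4.5, 3.8]
grip_width: 0.008
grip_force: 2.4
```

Call:
step_arm --commands '[{"travel": [0, 0.002, 0], "turn": [0, 0, 0]}, {"travel": [0, 0.002, 0], "turn": [0, 0, 0]}]'

```text
time: 9.2
position: [0.5669, 0.0082, 0.1122]
tool_rot: [-0.439, -3.111, 0.0]
ft_force: [-1.2, -6.0, 3.8]
grip_width: 0.002
grip_force: 3.0
```

Call:
step_arm --commands '[{"travel": [0, 0.002, 0], "turn": [0, 0, 0]}, {"travel": [0, 0.002, 0], "turn": [0, 0, 0]}]'

```text
time: 9.4
position: [0.5669, 0.0083, 0.1122]
tool_rot: [-0.44, -3.11, 0.004]
ft_force: [-2.6, -8.6, 6.2]
grip_width: 0.008
grip_force: 4.7
```

Motion has stopped while the force climbs, which looks like the stop. One more nudge, then back away, rise and look.

Call:
step_arm --commands '[{"travel": [0, 0.002, 0], "turn": [0, 0, 0]}, {"travel": [0, 0.003, 0], "turn": [0, 0, 0]}, {"travel": [0, 0.003, 0], "turn": [0, 0, 0]}]'

```text
time: 9.7
position: [0.5669, 0.0083, 0.1122]
tool_rot: [-0.443, -3.108, 0.009]
ft_force: [-5.2, -13.6, 7.9]
grip_width: 0.002
grip_force: 7.3
```

Call:
step_arm --commands '[{"travel": [0, -0.015, 0], "turn": [0, 0, 0]}, {"travel": [0, -0.035, -0.02], "turn": [0, 0, 0]}, {"travel": [0, -0.06, -0.06], "turn": [0, 0, -7]}, {"travel": [0, -0.09, -0.1], "turn": [0, 0, -14]}, {"travel": [0, -0.12, -0.12], "turn": [0, 0, -21]}]'

```text
time: 10.2
position: [0.5363, -0.1003, 0.2349]
tool_rot: [-0.148, 3.133, 0.006]
ft_force: [0.4, -0.3, 0.9]
grip_width: 0.005
grip_force: 0.0
```

Run:
```python
from h import *
plan((.5406,.0377,.23),119)
a=ctrl.get_image("scene");b=ctrl.get_image("top")
cv2.imwrite("pics/s6.png",a[:,:,::-1]);cv2.imwrite("pics/t6.png",b[:,:,::-1])
H=np.hstack([crop(a,270,180,100,150,4),crop(b,270,170,100,150,4)]);cv2.imwrite("pics/c6.png",H[:,:,::-1])
```

```text
pos [ 0.5363 -0.1003  0.2349] q [-0.31  0.1   0.48  1.73 -0.05  1.32  1.85] t 10.2 F [ 0.4 -0.3  0.9] M [-0.017 -0.066  0.035] w 0.005 0.0
y-angle 95.4
travel [-0.0172  0.137   0.0055] turn [  0.12   0.36 -23.6 ]
```

View pics/c6.png

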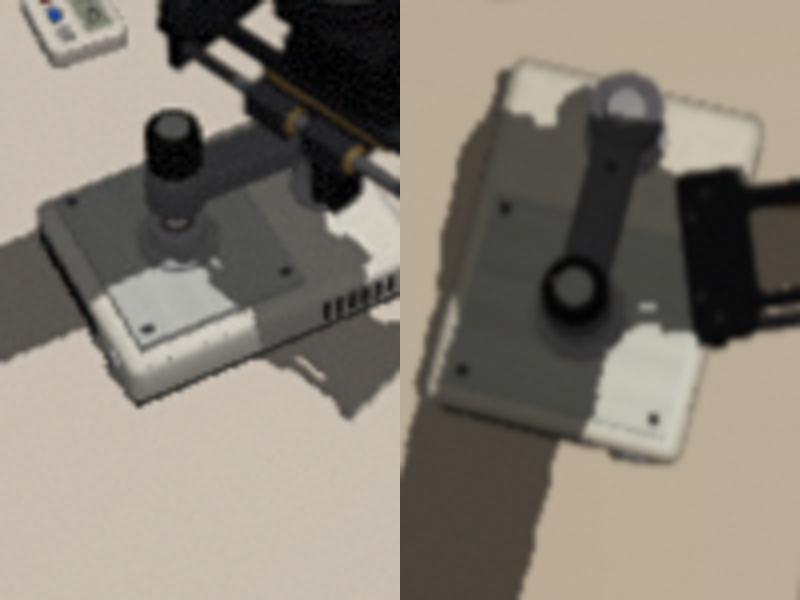

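The arm is closed: the knob, at top (313.5,241), is over the nest. I open the fingers and go above the knob, turning 24° more anticlockwise to gain wrist range.

Call:
step_arm --commands '[{"travel": [-0.004, 0.034, 0], "turn": [0, 0, -6]}, {"travel": [-0.008, 0.068, 0], "turn": [0, 0, -12]}, {"travel": [-0.012, 0.102, 0], "turn": [0, 0, -18]}, {"travel": [-0.017, 0.137, 0], "turn": [0, 0, -23.6]}, {"travel": [-0.017, 0.137, 0], "turn": [0, 0, -23.6]}]' --gripper 0.7

```text
time: 10.8
position: [0.5394, 0.0461, 0.2304]
tool_rot: [0.794, -3.039, -0.01]
ft_force: [-0.1, 0.3, 0.5]
grip_width: 0.376
grip_force: 0.0
```

Run:
```python
from h import *
print(ray("top",313.5,241.2,.159))
plan((.5406,.0377,.141),119)
```

```text
[0.54085089 0.03694409 0.159     ]
pos [0.5394 0.0461 0.2304] q [-0.45  0.09  0.34  1.74 -0.04  1.31  1.98] t 10.8 F [-0.1  0.3  0.5] M [0.055 0.045 0.009] w 0.376 0.0
y-angle 119.27
travel [ 0.0031 -0.0085  0.0894] turn [0.36 0.09 0.27]
```

Call:
step_arm --commands '[{"travel": [0, 0, 0.02], "turn": [0, 0, 0]}, {"travel": [0, 0, 0.04], "turn": [0, 0, 0]}, {"travel": [0, 0, 0.04], "turn": [0, 0, 0]}, {"travel": [0, 0, 0.04], "turn": [0, 0, 0]}]'

```text
time: 11.2
position: [0.5399, 0.038, 0.1912]
tool_rot: [0.776, -3.044, -0.004]
ft_force: [1.2, 0.1, 0.2]
grip_width: 0.675
grip_force: 0.0
```

Run:
```python
from h import *
plan((.5406,.0377,.142),119)
```

```text
pos [0.5399 0.038  0.1912] q [-0.44  0.12  0.35  1.8  -0.04  1.24  1.99] t 11.2 F [1.2 0.1 0.2] M [0.055 0.04  0.02 ] w 0.675 0.0
y-angle 118.59
travel [-0.0004 -0.0007  0.0492] turn [ 0.13  0.01 -0.41]
```

Aligned within 1 mm. I'll descend and grip the knob at 20 N: the 0.1 N m clutch torque needs only about 6 N a side, so the grip won't slip.

Call:
step_arm --commands '[{"travel": [0, -0.0005, 0.02], "turn": [0, 0, 0]}, {"travel": [0, -0.0005, 0.04], "turn": [0, 0, 0]}, {"travel": [0, -0.0005, 0.049], "turn": [0, 0, 0]}, {"travel": [0, -0.0005, 0.049], "turn": [0, 0, 0]}]'

```text
time: 11.6
position: [0.5402, 0.0373, 0.1421]
tool_rot: [0.776, -3.044, -0.003]
ft_force: [0.4, 0.4, -0.4]
grip_width: 0.704
grip_force: 0.0
```

Call:
step_arm --commands '[{"travel": [0, 0, 0], "turn": [0, 0, 0]}, {"travel": [0, 0, 0], "turn": [0, 0, 0]}, {"travel": [0, 0, 0], "turn": [0, 0, 0]}, {"travel": [0, 0, 0], "turn": [0, 0, 0]}]' --gripper 0.3 --force 20

```text
time: 12.0
position: [0.5411, 0.0374, 0.1433]
tool_rot: [-0.776, 3.042, 0.003]
ft_force: [-1.0, 3.5, 1.7]
grip_width: 0.422
grip_force: 3.0
```

Run:
```python
from h import *
plan((.5406,.0377,.142),119)
```

```text
pos [0.5411 0.0374 0.1433] q [-0.43  0.16  0.35  1.85 -0.06  1.14  2.01] t 12.0 F [-1.   3.5  1.7] M [ 1.127  0.623 -0.041] w 0.422 2.964078624645481
y-angle 118.61
travel [0.0003 0.0005 0.0013] turn [ 0.07  0.14 -0.39]
```

Call:
step_arm --commands '[{"travel": [0, 0, 0.001], "turn": [0, 0, 7]}, {"travel": [0, 0, 0.001], "turn": [0, 0, 14]}, {"travel": [0, 0, 0.001], "turn": [0, 0, 21]}, {"travel": [0, 0, 0.001], "turn": [0, 0, 28]}, {"travel": [0, 0, 0.001], "turn": [0, 0, 35]}]'

```text
time: 12.5
position: [0.5403, 0.0384, 0.1429]
tool_rot: [-0.182, -3.136, -0.006]
ft_force: [-4.2, 0.9, 7.7]
grip_width: 0.382
grip_force: 20.0
```

Run:
```python
from h import *
plan((.5406,.0377,.142),119)
```

```text
pos [0.5403 0.0384 0.1429] q [-0.48  0.16  0.4   1.85 -0.07  1.14  1.4 ] t 12.5 F [-4.2  0.9  7.7] M [0.397 0.932 0.035] w 0.382 19.99513167029022
y-angle 83.37
travel [-0.0004 -0.0007  0.0009] turn [ 2.100e-01  3.000e-02 -3.563e+01]
```

Call:
step_arm --commands '[{"travel": [0, 0, 0], "turn": [0, 0, 7]}, {"travel": [0, 0, 0], "turn": [0, 0, 14]}, {"travel": [0, 0, 0], "turn": [0, 0, 21]}, {"travel": [0, 0, 0], "turn": [0, 0, 28]}, {"travel": [0, 0, 0], "turn": [0, 0, 35]}]'

```text
time: 13.0
position: [0.5403, 0.0383, 0.1429]
tool_rot: [-1.116, -2.935, -0.005]
ft_force: [-4.6, 1.2, 7.9]
grip_width: 0.381
grip_force: 20.0
```

Run:
```python
from h import *
plan((.5406,.0377,.142),119)
```

```text
pos [0.5403 0.0383 0.1429] q [-0.53  0.16  0.45  1.85 -0.08  1.14  0.8 ] t 13.0 F [-4.6  1.2  7.9] M [0.273 1.002 0.053] w 0.381 19.995271841062277
y-angle 48.37
travel [-0.0007 -0.0002  0.0009] turn [ 2.100e-01 -4.000e-02 -7.063e+01]
```

Turned 70° with Mz about 0.05, so the screw is running freely. From here I go in smaller steps and watch the torque.

Call:
step_arm --commands '[{"travel": [0, 0, -0.001], "turn": [0, 0, 7]}, {"travel": [0, 0, -0.001], "turn": [0, 0, 14]}]'

```text
time: 13.2
position: [0.5402, 0.0383, 0.143]
tool_rot: [-1.465, -2.777, -0.004]
ft_force: [-2.2, 1.2, 2.1]
grip_width: 0.384
grip_force: 20.0
```

```bash
python3 -c "
from h import *
s=ctrl.get_state();print(s['torque'],s['ft_force'],s['joint_torque'][6])"
```

```text
[0.24449536 0.49089525 0.04489507] [-2.20108635  1.15798275  2.10381744] 1.1770010367035866
```

Call:
step_arm --commands '[{"travel": [0, 0, 0], "turn": [0, 0, 7]}, {"travel": [0, 0, 0], "turn": [0, 0, 14]}]'

```text
time: 13.4
position: [0.5401, 0.0382, 0.143]
tool_rot: [-1.792, -2.578, -0.003]
ft_force: [-3.0, 1.2, 3.6]
grip_width: 0.383
grip_force: 20.0
```

```bash
python3 -c "
from h import *
s=ctrl.get_state();print(s['torque'],s['ft_force'],s['joint_torque'][6])"
```

```text
[0.23514989 0.59048061 0.07087484] [-2.95449422  1.17472242  3.5968929 ] 1.1620615795254707
```

Call:
step_arm --commands '[{"travel": [0, 0, 0], "turn": [0, 0, 7]}, {"travel": [0, 0, 0], "turn": [0, 0, 14]}]'

```text
time: 13.6
position: [0.5401, 0.0383, 0.1431]
tool_rot: [-2.093, -2.34, -0.003]
ft_force: [-2.5, 1.2, 2.7]
grip_width: 0.381
grip_force: 20.0
```

Run:
```python
from h import *
plan((.5406,.0377,.142),119)
a=ctrl.get_image("scene");cv2.imwrite("pics/c7.png",crop(a,280,185,75,75,8)[:,:,::-1])
```

```text
pos [0.5401 0.0383 0.1431] q [-0.59  0.17  0.52  1.86 -0.09  1.14  0.07] t 13.6 F [-2.5  1.2  2.7] M [ 0.255  0.691 -0.   ] w 0.381 19.994768292526715
y-angle 6.38
travel [-0.0006  0.0004  0.0011] turn [   0.16   -0.14 -112.62]
```

View pics/c7.png

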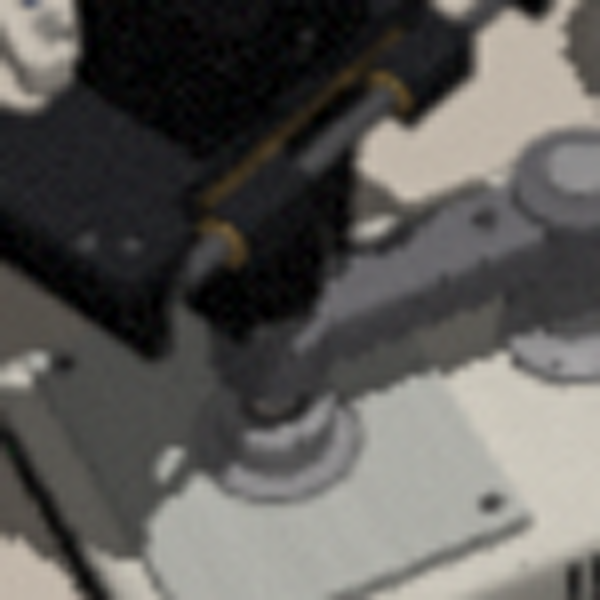

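The knob is hidden and single torque readings are noisy (~0.04 N m), so I'll average several readings per pose.

```bash
cat > tq.py <<'E'
from h import *
T=[];J=[]
for _ in range(10):
    ctrl.get_image("top");s=ctrl.get_state();T.append(s["torque"][2]);J.append(s["joint_torque"][6])
print("Mz",np.mean(T).round(3),"+-",np.round(np.std(T)/3,3),"j7",np.mean(J).round(4),"t",s["time"],"Fz",s["ft_force"][2].round(1),"q7",s["joint_positions"][6].round(2))
E
python3 tq.py
```

```text
Mz -0.008 +- 0.015 j7 -0.109 t 14.15 Fz 5.1 q7 0.08
```

Call:
step_arm --commands '[{"travel": [0, 0, 0], "turn": [0, 0, 7]}, {"travel": [0, 0, 0], "turn": [0, 0, 12]}]'

```text
time: 14.35
position: [0.5401, 0.0382, 0.143]
tool_rot: [-2.322, -2.112, -0.002]
ft_force: [-5.4, 2.8, 5.2]
grip_width: 0.386
grip_force: 20.0
```

```bash
python3 tq.py
```

```text
Mz -0.016 +- 0.007 j7 -0.0712 t 14.85 Fz 6.3 q7 -0.12
```

Call:
step_arm --commands '[{"travel": [0, 0, 0], "turn": [0, 0, 7]}, {"travel": [0, 0, 0], "turn": [0, 0, 12]}]'

```text
time: 15.05
position: [0.5401, 0.0382, 0.143]
tool_rot: [-2.53, -1.857, -0.002]
ft_force: [-5.4, 3.1, 5.6]
grip_width: 0.387
grip_force: 20.0
```

```bash
python3 tq.py
```

```text
Mz -0.023 +- 0.011 j7 -0.0683 t 15.55 Fz 5.9 q7 -0.33
```

Budget check: the screw stops 1.4–2.3 rad from its start. A total knob turn of about 3.4 rad (195°) therefore leaves 1.1–2.0 rad of slip, which is inside the 0.55–2.6 window in every case. I've turned 136° so far, so another 59°.

Call:
step_arm --commands '[{"travel": [0, 0, 0], "turn": [0, 0, 7]}, {"travel": [0, 0, 0], "turn": [0, 0, 14]}, {"travel": [0, 0, 0], "turn": [0, 0, 21]}, {"travel": [0, 0, 0], "turn": [0, 0, 28]}]'

```text
time: 15.95
position: [0.5399, 0.0382, 0.143]
tool_rot: [-2.904, -1.189, -0.0]
ft_force: [-5.2, 1.9, 6.9]
grip_width: 0.384
grip_force: 20.0
```

```bash
python3 -c "
from h import *
plan((.5406,.0377,.142),119)"
```

```text
pos [0.5399 0.0382 0.143 ] q [-0.67  0.17  0.61  1.86 -0.11  1.14 -0.81] t 15.95 F [-5.2  1.9  6.9] M [0.441 1.319 0.057] w 0.384 19.994977031601593
y-angle -45.47
travel [0.0001 0.0009 0.001 ] turn [ 8.0000e-02 -2.8000e-01 -1.6447e+02]
```

Call:
step_arm --commands '[{"travel": [0, 0, 0], "turn": [0, 0, 7]}, {"travel": [0, 0, 0], "turn": [0, 0, 14]}, {"travel": [0, 0, 0], "turn": [0, 0, 21]}, {"travel": [0, 0, 0], "turn": [0, 0, 28]}, {"travel": [0, 0, 0], "turn": [0, 0, 31]}]'

```text
time: 16.45
position: [0.5399, 0.0383, 0.143]
tool_rot: [-3.116, -0.372, 0.002]
ft_force: [-5.2, 1.8, 6.8]
grip_width: 0.382
grip_force: 20.0
```

```bash
python3 -c "
from h import *
plan((.5406,.0377,.142),119)"; python3 tq.py
```

```text
pos [0.5399 0.0383 0.143 ] q [-0.72  0.18  0.67  1.86 -0.12  1.14 -1.34] t 16.45 F [-5.2  1.8  6.8] M [0.506 1.381 0.097] w 0.382 20.000115735456347
y-angle -76.39
travel [0.0006 0.0008 0.001 ] turn [1.0000e-02 3.0000e-01 1.6461e+02]
Mz 0.004 +- 0.011 j7 -0.0581 t 16.95 Fz 6.6 q7 -1.34
```

Turned 195.0° in total. I release, rise straight up and clear away.

Call:
step_arm --commands '[{"travel": [0, 0, 0], "turn": [0, 0, 0]}, {"travel": [0, 0, 0], "turn": [0, 0, 0]}, {"travel": [0, 0, 0], "turn": [0, 0, 0]}, {"travel": [0, 0, 0], "turn": [0, 0, 0]}]' --gripper 0.7

```text
time: 17.35
position: [0.5409, 0.0368, 0.1425]
tool_rot: [-3.118, -0.372, -0.002]
ft_force: [0.5, 0.6, 0.3]
grip_width: 0.647
grip_force: 0.0
```

Call:
step_arm --commands '[{"travel": [0, 0, -0.02], "turn": [0, 0, 0]}, {"travel": [0, 0, -0.05], "turn": [0, 0, 0]}, {"travel": [0, 0, -0.09], "turn": [0, 0, 0]}, {"travel": [0, 0, -0.13], "turn": [0, 0, 0]}, {"travel": [0, 0, -0.13], "turn": [0, 0, 0]}]'

```text
time: 17.85
position: [0.5439, 0.0367, 0.2784]
tool_rot: [-3.117, -0.372, -0.018]
ft_force: [0.5, 0.7, -0.3]
grip_width: 0.697
grip_force: 0.0
```

Run:
```python
from h import *
plan((.5,.22,.28),-76)
a=ctrl.get_image("scene");b=ctrl.get_image("top")
cv2.imwrite("pics/s8.png",a[:,:,::-1]);cv2.imwrite("pics/t8.png",b[:,:,::-1])
```

```text
pos [0.5439 0.0367 0.2784] q [-0.75  0.07  0.67  1.68 -0.05  1.4  -1.4 ] t 17.85 F [ 0.5  0.7 -0.3] M [-0.075  0.16   0.018] w 0.697 0.0
y-angle -76.4
travel [ 0.0004 -0.1884 -0.0014] turn [-0.08 -0.66 -0.4 ]
```

Call:
step_arm --commands '[{"travel": [0, -0.04, 0], "turn": [0, 0, 0]}, {"travel": [0, -0.08, 0], "turn": [0, 0, 0]}, {"travel": [0, -0.12, 0], "turn": [0, 0, 0]}, {"travel": [0, -0.16, 0], "turn": [0, 0, 0]}, {"travel": [0, -0.19, 0], "turn": [0, 0, 0]}]'

```text
time: 18.45
position: [0.494, 0.2242, 0.2708]
tool_rot: [-3.118, -0.376, 0.003]
ft_force: [1.2, 0.9, 1.0]
grip_width: 0.704
grip_force: 0.0
```

Run:
```python
from h import *
a=ctrl.get_image("scene");b=ctrl.get_image("top")
cv2.imwrite("pics/s9.png",a[:,:,::-1]);cv2.imwrite("pics/t9.png",b[:,:,::-1])
ps=proj("scene",np.array([.5406,.0377,.11])).astype(int);pt=proj("top",np.array([.57,.03,.13])).astype(int);print(ps,pt)
A=crop(a,ps[0]-25,ps[1]-37,50,75,8);B=crop(b,pt[0]-33,pt[1]-50,67,100,6)
H=np.hstack([A,B[:600,:400]]).astype(float);H=np.clip(255*(H/255)**.6,0,255).astype(np.uint8)
cv2.imwrite("pics/c9.png",H[:,:,::-1])
```

```text
[313 225] [316 229]
```

View pics/c9.png

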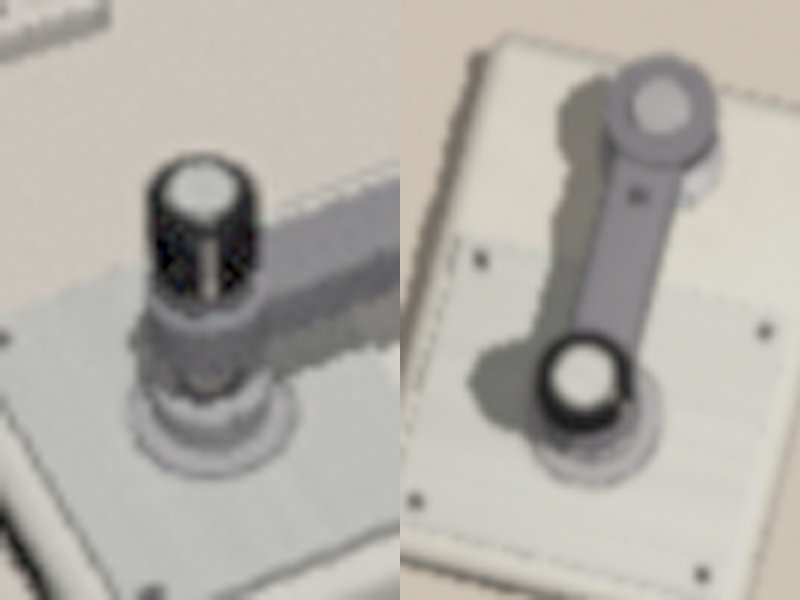

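The final picture shows the arm over the nest and the puck flange flush and concentric. The knob's white line is at crop (209,260), matching the 195° turn. No black mark is visible on the camera side of the collar, so the knob has slipped well past one click: two clicks is the only count that fits the screw's stop range. Handing in.

```bash
python3 -c "
from bench import ctrl
print(ctrl.close_job())"
```

```text
the job is handed in; nothing more can be done
None
```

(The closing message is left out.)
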